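# Make up the tea tray and the coffee tray

## Robot

A 6-joint arm with a two-finger parallel gripper is mounted at the origin on the work surface. World frame = base frame: x ahead of the robot, y to its left, z up, the work surface at z = 0. Lengths are in m, angles in rad, forces in N, time in s.
With the tool pointing down it reaches from about 0.35 to 0.775 m from the base axis. Payload 7.3 kg.
Tool frame: the origin (TCP) lies on the centre line of the jaws, within the pads' length; the fingertips stand 11 mm ahead of it and the grasp point (between the pads) lies 8 mm behind it; y points along the fingers, z is the direction in which the jaws open and shut, and the axes are right-handed (so a half turn about y gives the same grasp; the last joint's range is limited). The gripper opens to 92 mm and grips with 3 to 60 N. Pads are 19 mm wide; open, the fingers measure 130 mm over their backs; the gripper's body (75 mm by 190 mm) begins 47 mm behind the grasp point.
Start: joints at [-1.432, 0.342, 1.524, -0, 1.275, -0.146], TCP at [0.148, -0.504, 0.201] pointing down, gripper open.
Joint ranges: [-2.53, 2.53], [-0.77, 2.02], [0.04, 2.7], [-1, 4.14], [0.28, 2.66], [-3.11, 3.11]. Speed limits (rad/s): [2.57, 2.57, 3.14, 3.14, 3.14, 3.14].

## Interface

Orientations are given as [roll, pitch, yaw] about the fixed x, y, z axes, in that order (R = Rz(yaw) Ry(pitch) Rx(roll)).
In Python, from cell import robot, cams gives the robot as it stands.
- The arm moves only by the tool apply_moves, never from a script. Its argument "plan" is a list of rows, each a list of 7 numbers: the shift along the tool's x, y, z in m, then the turn, a rotation vector about the tool's x, y, z in degrees, then the gripper command: -1 is fully open, 1 is shut, values between are in proportion. A call has exactly 5 rows; each row is the pose to reach, as a shift and turn from the pose commanded when the call began, along the tool's axes at that moment; what a row does not reach only later rows make up. A row lasts 1/8 s, in which the tool goes at most 62.5 mm and 10.7 degrees, less where a joint would pass 70% of its speed; a pose out of reach is approached as far as the arm can. A call with a gripper value outside its range is refused whole. The fingers move at their own pace and stop on an object; "squeeze" is the grip in N (left out, the last holds). Time passes only in rows, so rows that repeat a pose let the fingers close, or fill a call up. It gives the time, the measured TCP pose, the force and the opening at its end, in the units of the state.
- robot.observe(): the state, without advancing time (a new reading comes with each control period).
- cams.read_camera(name): name is "side" or "top" or "wrist"; returns the picture (400x640x3 uint8, blue, green, red); there is no depth.
- cams.calibration(name): a dict with "fx", "fy", "cx", "cy" (pixels), "extrinsics" (4x4, takes a point from world to camera coordinates); the wrist camera has in their place "T_tool_cam" (4x4, takes a point from camera to tool coordinates, whose origin is the TCP and whose axes are the tool frame's). Camera axes: x right, y up, looking along -z (the intrinsics and any distortion apply to the point x, -y, -z); pixel columns grow to the right and rows downward; lengths in m; the calibration is good to about 2 mm. A picture is of the moment at which its call begins: read the wrist's pose just before it. calibration takes no time and is no camera call.
- robot.hand_in(): hands the job in, once; it reports no verdict.
The state is a dict: "time": time; "qpos": joint angles; "qvel": joint speeds; "joint_efforts": joint torques, N m; "tool_pos": TCP position; "tool_rot": TCP orientation; "contact_force": force on the tool from outside, world axes, zero at the start; "torque": the same for the moment, N m; "opening": finger opening in m.
Only numpy, scipy, OpenCV 4.12 (cv2) and the standard library are available. Lean on these libraries where they do the work, as an engineer would, in place of code of your own. Each camera call takes 0.05 s, during which the arm holds its last target. There are 200 camera calls.

## Task

Make up the two carrying trays. In the long tray put the aluminium tea caddy in the compartment next to the loop handle, the white salt pot in the middle one and the steel tumbler in the one at the far end; in the short tray put the wooden spice box in the compartment next to the loop handle and the clay cup in the other. Set each thing down gently (no dropping), standing flat on the floor of its compartment, tip nothing over on the way, and leave the jug, the glass tumbler and the mortar where they are.

Things in the scene. Friction and masses are not known exactly. Their poses are not given: they have to be found in the camera images.
- tea_caddy: Rectangular aluminium tea caddy, closed: 46 mm (x) by 62 mm (y), straight sides 60 mm high, then a slightly smaller lid to 73 mm and a 12 mm wide stub to 80 mm. Loose. Origin: centre of the underside; z up. About 0.18 kg.
- salt_pot: White ceramic salt pot, round, diameter 60 mm with upright sides from 6 to 50 mm height, above them a domed lid with a knob 20 mm wide, 79 mm high in all; one piece. Loose. Origin: centre of the underside; z up. About 0.28 kg.
- steel_tumbler: Tall open steel tumbler, round, 85 mm high, diameter 54 mm at the foot, 56 mm at 40 mm height, 60 mm at the rim. Loose. Origin: centre of the underside; z up. About 0.13 kg.
- spice_box: Square wooden box with a fixed lid, 54 x 54 mm, 55 mm high, small brass knob (12 mm wide) on top to 64 mm; straight sides up to 44 mm, lid 52 mm square above; sides along x and y. Loose. Origin: centre of the underside; z up. About 0.14 kg.
- clay_cup: Small open brown clay cup without handle, round, 55 mm high, diameter 50 mm at the foot, 51 mm at 30 mm height, 54 mm at the rim. Loose. Origin: centre of the underside; z up. About 0.12 kg.
- long_tray: Long wooden tray, 270 x 94 mm, three compartments. Fixed. Floor 5 mm thick; rim and dividers 6 mm thick, top 14 mm above the table. Origin: centre of the underside without handle; z up, y along the length towards the wire loop handle (35 mm out, 12 mm high). Compartments 82 x 82 mm inside, centres at x = 0 and y = +88 mm (next to the handle), 0 (middle) and -88 mm (far end).
- short_tray: Short wooden tray, 182 x 94 mm, two compartments. Fixed. Floor 5 mm thick; rim and dividers 6 mm thick, top 14 mm above the table. Origin: centre of the underside without handle; z up, y along the length towards the wire loop handle (35 mm out, 12 mm high). Compartments 82 x 82 mm inside, centres at x = 0 and y = +44 mm (next to the handle) and -44 mm (the other).
- jug: Red plastic jug, 110 mm across, 170 mm high, handle to its +y side reaching 96 mm from the axis. Bystander, not to be moved. Loose. Origin: centre of the underside; z up. 
- glass_tumbler: Green glass tumbler, 95 mm high, 68 mm across the rim, 56 mm across the foot. Bystander, not to be moved. Loose. Origin: centre of the underside; z up. 
- mortar: Grey stone mortar, an open bowl 110 mm across and 60 mm high. Bystander, not to be moved. Loose. Origin: centre of the underside; z up. 
Mind the look-alikes: they are no part of the job. Leave any pink or red look-alike of the steel_tumbler alone. Leave any red look-alike of the salt_pot alone.

How it is judged:
By the outcome, as a careful person would: the job done as asked, in the order asked, and still so for the second after the job is handed in, with the robot touching nothing.
It also fails if it takes over 122 s, if anything falls off the work surface, if the arm or the gripper's body presses on something with over 40 N, if the wrist force passes 120 N, or if a joint passes its speed limit or range.

## Working session

There is one attempt and no reset: what is moved stays moved. The work goes in short steps, Python scripts to look and compute and a tool call to move; the robot and the scene stay as the last step left them, time stands still between calls to the robot, and variables do not carry over. Pictures are saved under pics/ and viewed, about 12 in all and at most 16, crops included, and the job is handed in when it is done.

Besides the shell and the picture viewer there is one more tool, called after "Request:" as name(argument=value, ...), one argument or row to a line, values as JSON. apply_moves: Moves the arm, as the interface text tells. Its arguments: {"type":"object","properties":{"plan":{"type":"array","items":{"type":"array","items":{"type":"number"}}},"squeeze":{"type":"number"}},"required":["plan"]}

```bash
ls; mkdir -p pics
python3 - <<'E'
from cell import robot,cams
import cv2
print(robot.observe())
for n in ("top","side"):
    c=cams.calibration(n); print(n,{k:(v if k!='extrinsics' else [[round(float(x),4) for x in r] for r in v]) for k,v in c.items()})
    cv2.imwrite(f"pics/{n}0.png",cams.read_camera(n))
print(cams.calibration("wrist"))
E
```

```text
pics
{'time': 0.0, 'qpos': array([-1.43202052e+00,  3.42722956e-01,  1.52500867e+00,  2.73523673e-06,
        1.27537862e+00, -1.46036216e-01]), 'qvel': array([ 9.99013394e-05,  3.03039831e-04, -4.37037314e-04,  1.35677843e-04,
        4.70539956e-04, -5.24544137e-04]), 'joint_efforts': array([ 1.32117730e-03, -4.31239271e+01, -2.44222820e+01,  7.18768453e-02,
        5.58445835e-02, -1.37068182e-04]), 'tool_pos': array([ 0.14745602, -0.50341283,  0.20044778]), 'tool_rot': array([-1.57229738e+00,  2.23423498e-04, -2.85678160e+00]), 'contact_force': array([-0.30544189, -0.14049442,  0.08627221]), 'torque': array([-0.01384239, -0.03701305, -0.0356085 ]), 'opening': 0.09181785279749842}
top {'fx': 444.63593771675187, 'fy': 444.63593771675187, 'cx': 307.38539409546695, 'cy': 200.33301784582952, 'extrinsics': [[0.0123, -0.9998, -0.0128, 0.0175], [0.9916, 0.0106, 0.129, -0.5625], [-0.1288, -0.0143, 0.9916, -1.6282], [0.0, 0.0, 0.0, 1.0]]}
side {'fx': 363.19721374565637, 'fy': 363.19721374565637, 'cx': 321.65371023518367, 'cy': 199.4331984359699, 'extrinsics': [[-0.9785, -0.2054, 0.0166, 0.5662], [0.168, -0.7485, 0.6415, -0.1084], [-0.1193, 0.6305, 0.767, -1.1212], [0.0, 0.0, 0.0, 1.0]]}
{'fx': 300.5030653771267, 'fy': 300.5030653771267, 'cx': 317.92089414556165, 'cy': 201.48317064530815, 'T_tool_cam': array([[-1.13965896e-03, -9.53858647e-01, -3.00253864e-01,
        -8.17667022e-02],
       [-1.23288470e-03,  3.00255171e-01, -9.53858120e-01,
        -1.84260002e-01],
       [ 9.99998591e-01, -7.16894556e-04, -1.51818623e-03,
        -6.50494800e-04],
       [ 0.00000000e+00,  0.00000000e+00,  0.00000000e+00,
         1.00000000e+00]])}
```

View pics/top0.png

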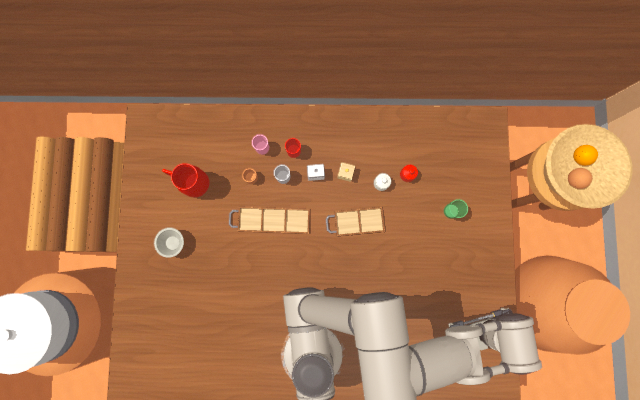

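View pics/side0.png

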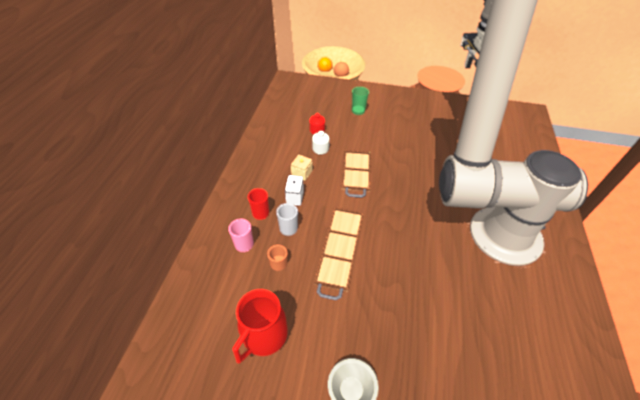

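The top view shows, from the left: clay cup (249,175), steel tumbler (283,174), caddy (316,172), spice box (347,172), salt pot (383,182). The look-alikes are the pink tumbler (260,144), red tumbler (293,147) and red pot (410,173). The long tray is at (275,220) and the short tray at (360,222), both with the handle to the left. The side view agrees.

```bash
cat > h.py <<'E'
import numpy as np, cv2
from scipy.spatial.transform import Rotation as Ro
from cell import robot,cams
def cam(name,st=None):
    c=cams.calibration(name)
    if name=="wrist":
        T=np.eye(4);T[:3,:3]=Ro.from_euler('xyz',st["tool_rot"]).as_matrix();T[:3,3]=st["tool_pos"]
        W=T@c["T_tool_cam"]
    else: W=np.linalg.inv(c["extrinsics"])
    return c,W
def cast(cw,u,v,z):
    c,W=cw
    d=W[:3,:3]@np.array([(u-c["cx"])/c["fx"],-(v-c["cy"])/c["fy"],-1]); o=W[:3,3]
    return o+d*(z-o[2])/d[2]
def proj(cw,p):
    c,W=cw
    q=np.linalg.inv(W)@np.append(p,1); return c["cx"]+c["fx"]*q[0]/-q[2], c["cy"]-c["fy"]*q[1]/-q[2]
def shift(target_xy_z,yaw):
    "shift in tool axes and turn about tool y (deg) from the measured pose to TCP target"
    s=robot.observe();R=Ro.from_euler('xyz',s["tool_rot"])
    Rt=Ro.from_euler('xyz',[-np.pi/2,0,yaw])
    return R.inv().apply(np.array(target_xy_z)-s["tool_pos"]), (R.inv()*Rt).as_rotvec(degrees=True)
E
python3 - <<'E'
from h import *
cw=cam("top")
for n,u,v,z in [("clay",249,175,.03),("steel",283,174,.05),("caddy",316,172,.06),("spice",347,172,.05),("salt",383,182,.05),("redsalt",410,173,.05),("pink",260,144,.05),("red",293,147,.05),("glass",456,210,.05),("jug",187,180,.1),("mortar",169,243,.05),("long",275,220,.014),("lhandle",234,219,.01),("longR",309,221,.014),("shortL",338,223,.014),("shortR",383,221,.014)]:
    print(n,cast(cw,u,v,z).round(3))
for p in ([.42,0,.4],):
  print(shift(p,-np.pi/2),shift(p,0))
E
```

```text
clay [0.658 0.247 0.03 ]
steel [0.659 0.116 0.05 ]
caddy [ 0.666 -0.007  0.06 ]
spice [ 0.669 -0.123  0.05 ]
salt [ 0.632 -0.257  0.05 ]
redsalt [ 0.667 -0.358  0.05 ]
pink [0.773 0.206 0.05 ]
red [0.763 0.081 0.05 ]
glass [ 0.53  -0.525  0.05 ]
jug [0.624 0.462 0.1  ]
mortar [0.397 0.531 0.05 ]
long [0.489 0.146 0.014]
lhandle [0.491 0.302 0.01 ]
longR [0.487 0.017 0.014]
shortL [ 0.48  -0.092  0.014]
shortR [ 0.49  -0.261  0.014]
(array([-0.40303363, -0.19884354, -0.40689699]), array([ 5.70279576e-02, -7.36845830e+01, -5.97806006e-02])) (array([-0.40303363, -0.19884354, -0.40689699]), array([-2.61911789e-03, -1.63684561e+02, -1.11142413e-01]))
```

Request:
apply_moves(
  plan=[
    [-0.497,-0.2,-0.441,0,-50,0,-1],
    [-0.497,-0.2,-0.441,0,-50,0,-1],
    [-0.497,-0.2,-0.441,0,-50,0,-1],
    [-0.497,-0.2,-0.441,0,-50,0,-1],
    [-0.497,-0.2,-0.441,0,-50,0,-1],
  ],
)

```text
time: 0.72
tool_pos: [0.3071, -0.2485, 0.2916]
tool_rot: [-1.571, 0.0, -1.98]
contact_force: [0.8, -0.1, -0.7]
opening: 0.0918
```

Run:
```python
from h import *
print(robot.observe()["time"],shift([.5,.06,.4],-np.pi/2))
```

```text
0.725 (array([-0.35981122, -0.10832566,  0.05430272]), array([-4.27892747e-03, -2.34411072e+01, -6.88515829e-03]))
```

Request:
apply_moves(
  plan=[
    [-0.36,-0.108,0.054,0,-23.4,0,-1],
    [-0.36,-0.108,0.054,0,-23.4,0,-1],
    [-0.36,-0.108,0.054,0,-23.4,0,-1],
    [-0.36,-0.108,0.054,0,-23.4,0,-1],
    [-0.36,-0.108,0.054,0,-23.4,0,-1],
  ],
)

```text
time: 1.35
tool_pos: [0.4668, 0.005, 0.3805]
tool_rot: [-1.571, -0.0, -1.576]
contact_force: [0.4, -1.0, -0.2]
opening: 0.0923
```

Run:
```python
from h import *
import time
cams.read_camera("wrist");cams.read_camera("wrist");cams.read_camera("wrist")
st=robot.observe();im=cams.read_camera("wrist")
print(st["time"],st["tool_pos"],st["tool_rot"],abs(st["qvel"]).max())
cv2.imwrite("pics/w1.png",im); np.savez("w1.npz",p=st["tool_pos"],r=st["tool_rot"])
```

```text
1.5 [0.46711273 0.00544282 0.37989549] [-1.57088804e+00  8.25419648e-05 -1.57065100e+00] 0.06865123366742217
```

View pics/w1.png

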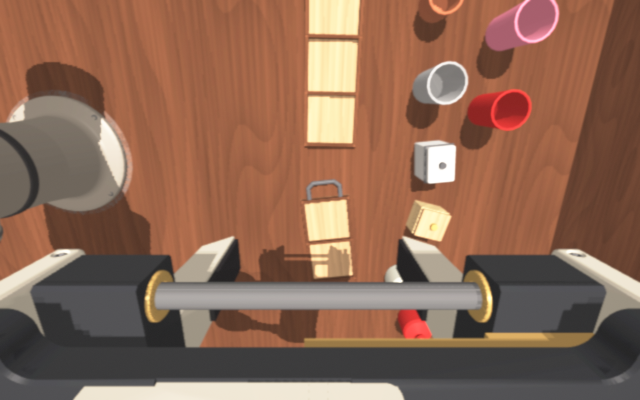

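Request:
apply_moves(
  plan=[
    [-0.14,0,0.02,0,0,0,-1],
    [-0.14,0,0.02,0,0,0,-1],
    [-0.14,0,0.02,0,0,0,-1],
    [-0.14,0,0.02,0,0,0,-1],
    [-0.14,0,0.02,0,0,0,-1],
  ],
)

```text
time: 2.17
tool_pos: [0.4869, 0.1411, 0.38]
tool_rot: [-1.571, -0.001, -1.578]
contact_force: [-0.2, -0.1, -0.7]
opening: 0.0916
```

Run:
```python
from h import *
cams.read_camera("wrist")
st=robot.observe();im=cams.read_camera("wrist")
print(st["time"],st["tool_pos"],st["tool_rot"],abs(st["qvel"]).max())
cv2.imwrite("pics/w2.png",im); np.savez("w2.npz",tool_pos=st["tool_pos"],tool_rot=st["tool_rot"])
```

```text
2.225 [0.48691598 0.14114843 0.38012474] [-1.57077157e+00 -6.48451771e-04 -1.57820283e+00] 0.005475537309439422
```

View pics/w2.png

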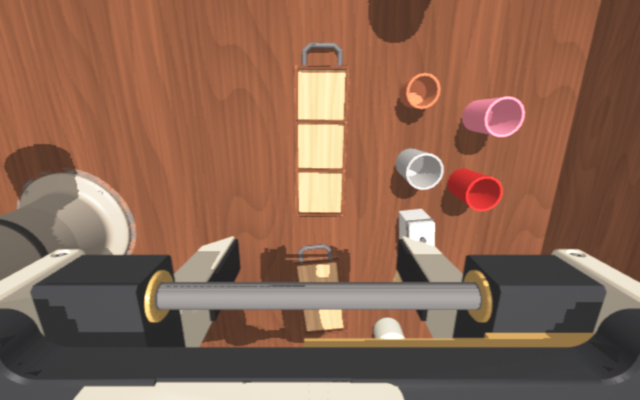

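Run:
```python
from h import *
a=np.load("w1.npz");s1=dict(tool_pos=a["p"],tool_rot=a["r"]);s2=dict(np.load("w2.npz"))
for n,s in (("w1",s1),("w2",s2)):
    im=cv2.imread(f"pics/{n}.png"); cw=cam("wrist",s); hsv=cv2.cvtColor(im,cv2.COLOR_BGR2HSV)
    H,S,V=cv2.split(hsv)
    masks={"wood":((H>12)&(H<30)&(V>190)&(S>50)&(S<150)),"grey":((S<40)&(V>110)),"clay":((H>4)&(H<13)&(V>150)&(S>120))}
    for k,m in masks.items():
        m=m.astype(np.uint8); m[250:]=0; m[:, :250]=0
        cs,_=cv2.findContours(m,cv2.RETR_EXTERNAL,cv2.CHAIN_APPROX_NONE)
        for c in cs:
            if cv2.contourArea(c)<150: continue
            r=cv2.minAreaRect(c); x,y,w,h=cv2.boundingRect(c)
            print(n,k,"area",cv2.contourArea(c),"bbox",x,y,w,h,"rect",np.round(r[0],1),np.round(r[1],1),round(r[2],1), "z.005:",cast(cw,*r[0],.005)[:2].round(4))
    f=cv2.resize(im[0:250,380:540],None,fx=3,fy=2.4 if 0 else 3,interpolation=cv2.INTER_CUBIC) 
    cv2.imwrite(f"pics/{n}c.png",f[:600])
```

```text
w1 wood area 234.5 bbox 309 241 42 9 rect [329.5 245. ] [ 8. 41.] 90.0 z.005: [ 0.4912 -0.1822]
w1 wood area 1042.0 bbox 412 200 40 42 rect [429.8 220.9] [38.8 34.9] 14.0 z.005: [ 0.6903 -0.1293]
w1 wood area 1532.0 bbox 304 199 46 42 rect [326.8 219.8] [38.3 42.8] 84.1 z.005: [ 0.4851 -0.1272]
w1 wood area 2100.0 bbox 307 96 48 48 rect [330.2 119.4] [47.2 46.7] 2.1 z.005: [0.4892 0.0657]
w1 wood area 2400.0 bbox 308 40 50 52 rect [332.5  65.5] [51. 49.] 90.0 z.005: [0.492  0.1546]
w1 wood area 1654.5 bbox 308 0 52 35 rect [333.5  17. ] [34. 51.] 90.0 z.005: [0.4925 0.2273]
w1 grey area 170.0 bbox 404 238 33 12 rect [419.  246.7] [33.8  9.5] 18.4 z.005: [ 0.6745 -0.1857]
w1 grey area 1492.0 bbox 415 141 41 43 rect [435. 162.] [42. 40.] 90.0 z.005: [ 0.6867 -0.0111]
w1 grey area 1721.5 bbox 413 62 55 43 rect [440.  83.] [42. 54.] 90.0 z.005: [0.679  0.1269]
w1 clay area 72879.5 bbox 250 0 363 250 rect [431.  124.5] [249. 362.] 90.0 z.005: [0.6714 0.0571]
w2 wood area 1663.5 bbox 298 172 44 41 rect [319.5 192. ] [40. 43.] 90.0 z.005: [0.4897 0.0656]
w2 wood area 1930.0 bbox 298 124 46 45 rect [320.5 146. ] [44. 45.] 90.0 z.005: [0.492  0.1537]
w2 wood area 2160.0 bbox 298 71 48 49 rect [321.5  95. ] [48. 47.] 90.0 z.005: [0.4941 0.2424]
w2 grey area 1182.0 bbox 399 209 38 41 rect [417.5 229. ] [40. 37.] 90.0 z.005: [ 0.6864 -0.0129]
w2 grey area 1349.0 bbox 396 149 47 41 rect [418.7 169.5] [47.4 37. ] 15.5 z.005: [0.6772 0.1085]
w2 grey area 180.0 bbox 303 43 39 22 rect [322.   53.5] [21. 38.] 90.0 z.005: [0.4951 0.3085]
w2 clay area 73075.0 bbox 250 0 346 250 rect [422.5 124.5] [345. 249.] 0.0 z.005: [0.6763 0.191 ]
```

Run:
```python
import cv2,numpy as np
a=cv2.imread("pics/w1.png")[50:245,400:480];b=cv2.imread("pics/w2.png")[50:245,380:460]
cv2.imwrite("pics/cc.png",np.hstack([cv2.resize(i,None,fx=3,fy=3,interpolation=cv2.INTER_CUBIC) for i in (a,b)]))
```

```text
(no output)
```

View pics/cc.png

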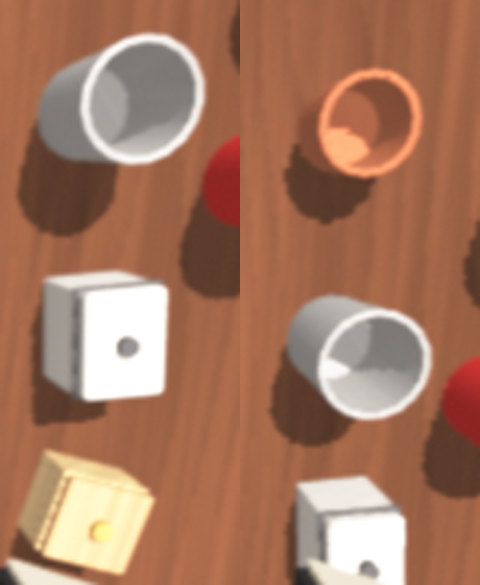

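Run:
```python
from h import *
a=np.load("w1.npz");s1=dict(tool_pos=a["p"],tool_rot=a["r"]);s2=dict(np.load("w2.npz"))
c1,c2=cam("wrist",s1),cam("wrist",s2)
f1=lambda x,y,z:cast(c1,400+x/3-.33,50+y/3-.33,z)[:2].round(4)
f2=lambda x,y,z:cast(c2,380+(x-240)/3-.33,50+y/3-.33,z)[:2].round(4)
print("steel",f1(143,99,.085),f2(375,364,.085)); print("clay",f2(374,121,.055))
print("caddy",f1(124.5,342,.073),f1(127,347,.08),"stub2",f2(370,570,.08))
q=[f1(*p,.073) for p in ((82,290),(167,284),(166,393),(82,401))];print(q)
print("spice knob",f1(101,531,.063))
q=[f1(*p,.055) for p in ((63,488),(153,495),(124,573),(45,548))];print(q)
```

```text
steel [0.6595 0.1218] [0.6601 0.1225]
clay [0.6571 0.2472]
caddy [ 0.6705 -0.0018] [ 0.6693 -0.0033] stub2 [ 0.6713 -0.0016]
[array([0.644 , 0.0265]), array([0.6895, 0.0297]), array([ 0.6973, -0.0306]), array([ 0.6508, -0.0352])]
spice knob [ 0.6748 -0.1178]
[array([ 0.6521, -0.0934]), array([ 0.7066, -0.0978]), array([ 0.6956, -0.149 ]), array([ 0.6451, -0.1323])]
```

Request:
apply_moves(
  plan=[
    [0.142,0.2,0.185,0,-5.9,0,-1],
    [0.142,0.2,0.185,0,-5.9,0,-1],
    [0.142,0.2,0.185,0,-5.9,0,-1],
    [0.142,0.2,0.185,0,-5.9,0,-1],
    [0.142,0.2,0.185,0,-5.9,0,-1],
  ],
)

```text
time: 2.9
tool_pos: [0.672, -0.0027, 0.1786]
tool_rot: [-1.571, -0.0, -1.475]
contact_force: [0.3, 0.2, 0.6]
opening: 0.0921
```

```bash
cat > s.py <<'E'
import sys
from h import *
x,y,z,yaw=map(float,sys.argv[1:])
s=robot.observe();a,b=shift([x,y,z],np.radians(yaw))
print("t",round(s["time"],2),"pos",s["tool_pos"].round(4),"yaw",np.degrees(s["tool_rot"]).round(2),"open",round(s["opening"],4),"F",s["contact_force"].round(1),"\nshift",a.round(4),b.round(2))
E
python3 s.py .6705 -.0025 .034 -84.5
```

```text
t 2.9 pos [ 0.672  -0.0027  0.1786] yaw [-9.002e+01 -1.000e-02 -8.450e+01] open 0.0921 F [0.3 0.2 0.6] 
shift [-0.0003  0.1446 -0.0014] [0.02 0.   0.01]
```

Request:
apply_moves(
  plan=[
    [0,0.05,-0.001,0,0,0,-1],
    [0,0.1,-0.001,0,0,0,-1],
    [0,0.13,-0.001,0,0,0,-1],
    [0,0.145,-0.001,0,0,0,-1],
    [0,0.145,-0.001,0,0,0,-1],
  ],
)

```text
time: 3.52
tool_pos: [0.67, -0.0008, 0.0347]
tool_rot: [-1.572, 0.0, -1.474]
contact_force: [-0.7, 0.6, 0.8]
opening: 0.0916
```

Request:
apply_moves(
  plan=[
    [0,0,0,0,0,0,1],
    [0,0,0,0,0,0,1],
    [0,0,0,0,0,0,1],
    [0,0,0,0,0,0,1],
    [0,0,0,0,0,0,1],
  ],
  squeeze=20,
)

```text
time: 4.15
tool_pos: [0.6703, 0.0, 0.0352]
tool_rot: [-1.571, -0.0, -1.473]
contact_force: [-0.2, -0.7, -0.7]
opening: 0.0466
```

```bash
python3 s.py .494 .2424 .12 -91.4
```

```text
t 4.15 pos [0.6703 0.     0.0352] yaw [-8.999e+01 -1.000e-02 -8.438e+01] open 0.0466 F [-0.2 -0.7 -0.7] 
shift [-0.2585 -0.0849 -0.1517] [-0.01  7.02  0.01]
```

Request:
apply_moves(
  plan=[
    [0,-0.02,0,0,0,0,1],
    [0,-0.06,0,0,0,0,1],
    [0,-0.11,0,0,0,0,1],
    [-0.03,-0.125,-0.02,0,2,0,1],
    [-0.08,-0.125,-0.045,0,7,0,1],
  ],
)

```text
time: 4.78
tool_pos: [0.6182, 0.0747, 0.1614]
tool_rot: [-1.568, -0.0, -1.6]
contact_force: [-0.1, 0.7, -2.2]
opening: 0.0437
```

Request:
apply_moves(
  plan=[
    [-0.05,0,-0.03,0,0,0,1],
    [-0.1,0,-0.06,0,0,0,1],
    [-0.14,0,-0.09,0,0,0,1],
    [-0.165,0,-0.125,0,0,0,1],
    [-0.165,0,-0.125,0,0,0,1],
  ],
)

```text
time: 5.4
tool_pos: [0.494, 0.245, 0.1599]
tool_rot: [-1.573, -0.0, -1.591]
contact_force: [0.4, -0.7, -2.3]
opening: 0.0443
```

```bash
python3 s.py .494 .2424 .042 -91.4
```

```text
t 5.4 pos [0.494  0.245  0.1599] yaw [-9.011e+01 -1.000e-02 -9.116e+01] open 0.0443 F [ 0.4 -0.7 -2.3] 
shift [0.0026 0.1179 0.0003] [0.11 0.24 0.01]
```

Request:
apply_moves(
  plan=[
    [0.003,0.05,0,0,0,0,1],
    [0.003,0.09,0,0,0,0,1],
    [0.003,0.108,0,0,0,0,1],
    [0.003,0.115,0,0,0,0,1],
    [0.003,0.117,0,0,0,0,1],
  ],
)

```text
time: 6.02
tool_pos: [0.4972, 0.2399, 0.0431]
tool_rot: [-1.57, -0.0, -1.595]
contact_force: [0.2, 0.3, -2.1]
opening: 0.0441
```

Request:
apply_moves(
  plan=[
    [0,0.001,0,0,0,0,1],
    [0,0.002,0,0,0,0,1],
    [0,0.0025,0,0,0,0,1],
    [0,0.003,0,0,0,0,1],
    [0,0.003,0,0,0,0,1],
  ],
)

```text
time: 6.65
tool_pos: [0.4973, 0.2404, 0.0417]
tool_rot: [-1.569, 0.001, -1.595]
contact_force: [-1.3, -1.2, 9.1]
opening: 0.0436
```

Request:
apply_moves(
  plan=[
    [0,0,0,0,0,0,-1],
    [0,0,0,0,0,0,-1],
    [0,0,0,0,0,0,-1],
    [0,-0.03,0,0,0,0,-1],
    [0,-0.09,0,0,0,0,-1],
  ],
)

```text
time: 7.28
tool_pos: [0.4949, 0.2396, 0.1287]
tool_rot: [-1.577, -0.002, -1.595]
contact_force: [1.6, 0.7, -0.3]
opening: 0.0886
```

Request:
apply_moves(
  plan=[
    [0.05,-0.05,0,0,0,0,-1],
    [0.1,-0.1,0,0,0,0,-1],
    [0.15,-0.15,0,0,0,0,-1],
    [0.19,-0.19,0,0,0,0,-1],
    [0.23,-0.23,0,0,0,0,-1],
  ],
)

```text
time: 7.9
tool_pos: [0.4908, 0.018, 0.3525]
tool_rot: [-1.571, -0.0, -1.595]
contact_force: [1.6, -0.9, 0.8]
opening: 0.0914
```

Request:
apply_moves(
  plan=[
    [0.06,0,0.02,0,0,0,-1],
    [0.11,0,0.04,0,0,0,-1],
    [0.13,0,0.05,0,0,0,-1],
    [0.13,0,0.05,0,0,0,-1],
    [0.13,0,0.05,0,0,0,-1],
  ],
)

```text
time: 8.52
tool_pos: [0.5378, -0.1112, 0.3509]
tool_rot: [-1.571, 0.0, -1.594]
contact_force: [-0.3, -0.1, 0.2]
opening: 0.0917
```

Run:
```python
from h import *
st=robot.observe();im=cams.read_camera("wrist")
print(st["time"],st["tool_pos"],st["tool_rot"],abs(st["qvel"]).max())
cv2.imwrite("pics/w3.png",im); np.savez("w3.npz",tool_pos=st["tool_pos"],tool_rot=st["tool_rot"])
cv2.imwrite("pics/w3b.png",cv2.resize(im[0:290,250:500],None,fx=2,fy=2,interpolation=cv2.INTER_CUBIC))
```

```text
8.525 [ 0.53781191 -0.11115409  0.35094392] [-1.57122573e+00  4.02108000e-04 -1.59446996e+00] 0.015771772054485773
```

View pics/w3b.png

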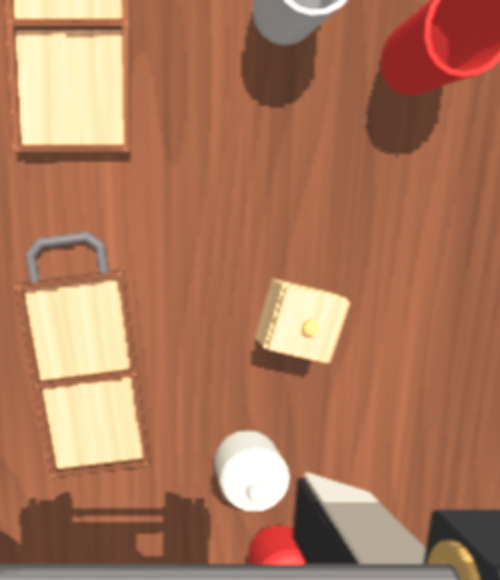

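```bash
python3 - <<'E'
from h import *
s=dict(np.load("w3.npz"));c=cam("wrist",s)
f=lambda p,z:cast(c,250+p[0]/2-.25,p[1]/2-.25,z)[:2]
print("salt knob",f((252,492),.077),"side limits z.05",f((216,470),.05),f((289,478),.05), f((258,511),.05))
print("spice knob",f((311,327),.063))
q=[f(p,.055) for p in ((287,282),(349,300),(331,361),(266,343))];print(np.round(q,4),np.mean(q,0))
for Q in (((25,293),(121,279),(131,366),(41,377)),((44,389),(132,377),(143,458),(59,469))):
    q=np.array([f(p,.007) for p in Q]);print(q.round(4).tolist(),q.mean(0).round(4),[round(float(np.linalg.norm(q[i]-q[i-1])),4) for i in range(4)])
E
python3 s.py .632 -.257 .034 -90
```

```text
salt knob [ 0.63167702 -0.2535367 ] side limits z.05 [ 0.60476705 -0.24481349] [ 0.66919271 -0.25391663] [ 0.64312963 -0.28564928]
spice knob [ 0.67611898 -0.11757796]
[[ 0.6572 -0.0829]
 [ 0.7072 -0.0981]
 [ 0.6966 -0.1476]
 [ 0.6427 -0.1314]] [ 0.67595101 -0.11497843]
[[0.4413, -0.0926], [0.5252, -0.0824], [0.5319, -0.16], [0.4499, -0.1685]] [ 0.4871 -0.1259] [0.0764, 0.0846, 0.0779, 0.0825]
[[0.4518, -0.1799], [0.5326, -0.1703], [0.5411, -0.25], [0.4607, -0.2595]] [ 0.4965 -0.2149] [0.0802, 0.0813, 0.0801, 0.0809]
t 8.57 pos [ 0.5378 -0.1108  0.3512] yaw [-9.000e+01  1.000e-02 -9.132e+01] open 0.0921 F [-0.   0.  -0.1] 
shift [0.144  0.3172 0.0975] [-0.   -1.32 -0.01]
```

Request:
apply_moves(
  plan=[
    [0.03,0.04,0.02,0,-1.3,0,-1],
    [0.06,0.09,0.04,0,-1.3,0,-1],
    [0.09,0.14,0.065,0,-1.3,0,-1],
    [0.12,0.19,0.085,0,-1.3,0,-1],
    [0.141,0.231,0.0985,0,-1.3,0,-1],
  ],
)

```text
time: 9.2
tool_pos: [0.6335, -0.2549, 0.118]
tool_rot: [-1.572, 0.0, -1.571]
contact_force: [-0.8, 0.6, -0.1]
opening: 0.092
```

Request:
apply_moves(
  plan=[
    [0,0,0,0,0,0,-1],
    [0,0.03,0,0,0,0,-1],
    [0,0.07,0,0,0,0,-1],
    [0,0.09,0,0,0,0,-1],
    [0,0.09,0,0,0,0,-1],
  ],
)

```text
time: 9.82
tool_pos: [0.6332, -0.2536, 0.0311]
tool_rot: [-1.571, 0.0, -1.571]
contact_force: [1.0, -0.3, 0.1]
opening: 0.0923
```

Request:
apply_moves(
  plan=[
    [0,0,0,0,0,0,1],
    [0,0,0,0,0,0,1],
    [0,0,0,0,0,0,1],
    [0,0,0,0,0,0,1],
    [0,0,0,0,0,0,1],
  ],
  squeeze=25,
)

```text
time: 10.45
tool_pos: [0.6343, -0.2557, 0.0314]
tool_rot: [-1.568, -0.001, -1.572]
contact_force: [-0.4, 0.4, 12.9]
opening: 0.0464
```

```bash
python3 s.py .492 .1545 .12 -91.4
```

```text
t 10.45 pos [ 0.6343 -0.2557  0.0314] yaw [-8.983e+01 -7.000e-02 -9.009e+01] open 0.0464 F [-0.4  0.4 12.9] 
shift [-0.4099 -0.0896 -0.1427] [-0.17  1.31  0.07]
```

Run:
```python
from h import *
st=robot.observe();im=cams.read_camera("wrist");t=cams.read_camera("side");p=cams.read_camera("top")
st2=robot.observe();print(st2["opening"],st2["contact_force"],st2["tool_pos"],st2["tool_rot"])
a=cv2.resize(im[180:330,230:430],(400,300));b=cv2.resize(t[80:200,260:420],(400,300),interpolation=cv2.INTER_CUBIC)
d=cv2.resize(p[150:240,340:460],(400,300),interpolation=cv2.INTER_CUBIC)
cv2.imwrite("pics/g1.png",np.vstack([np.hstack([a,b]),np.hstack([d,cv2.resize(im,(400,300))])]))
```

```text
0.03430195624475153 [-3.84997753  1.77677551 22.79845294] [ 0.63444147 -0.25608674  0.03343241] [-1.56714388 -0.00232304 -1.57220138]
```

View pics/g1.png

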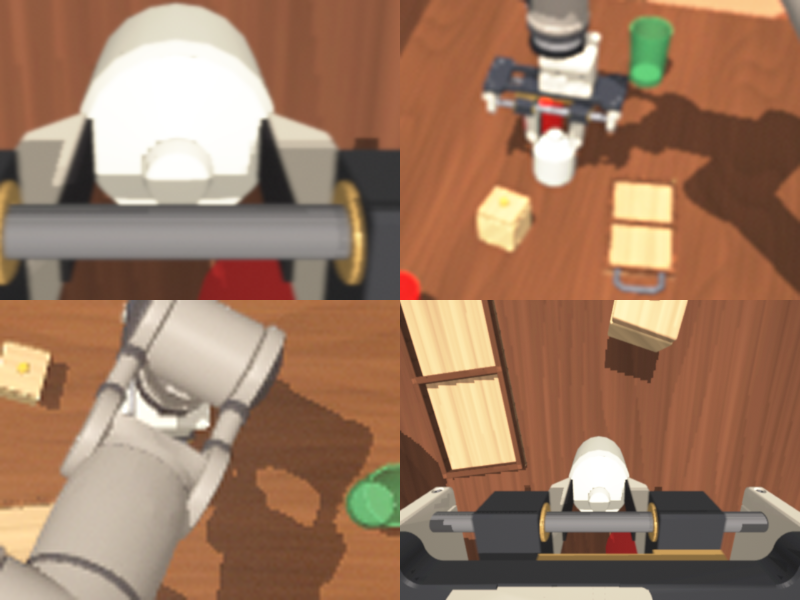

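The fingers hit the pot off-centre (opening 34 mm where 60 is expected) and are squeezing it out. I'll open at once.

Request:
apply_moves(
  plan=[
    [0,0,0,0,0,0,-1],
    [0,0,0,0,0,0,-1],
    [0,0,0,0,0,0,-1],
    [0,-0.03,0,0,0,0,-1],
    [0,-0.07,0,0,0,0,-1],
  ],
)

```text
time: 11.22
tool_pos: [0.632, -0.2548, 0.0994]
tool_rot: [-1.574, 0.002, -1.572]
contact_force: [0.5, 0.1, -0.2]
opening: 0.0799
```

Request:
apply_moves(
  plan=[
    [-0.03,-0.05,0,0,0,0,-1],
    [-0.07,-0.11,0,0,0,0,-1],
    [-0.08,-0.17,0,0,0,0,-1],
    [-0.08,-0.19,0,0,0,0,-1],
    [-0.08,-0.19,0,0,0,0,-1],
  ],
)

```text
time: 11.85
tool_pos: [0.6339, -0.1752, 0.2926]
tool_rot: [-1.567, -0.002, -1.572]
contact_force: [0.0, 0.2, -1.0]
opening: 0.0918
```

Run:
```python
from h import *
st=robot.observe();im=cams.read_camera("wrist");t=cams.read_camera("side")
print(st["time"],st["tool_pos"],st["tool_rot"],abs(st["qvel"]).max())
np.savez("w4.npz",tool_pos=st["tool_pos"],tool_rot=st["tool_rot"]);cv2.imwrite("pics/w4f.png",im)
cv2.imwrite("pics/w4.png",np.hstack([cv2.resize(im[100:300,250:450],(400,400),interpolation=cv2.INTER_CUBIC),cv2.resize(t[100:200,270:370],(400,400),interpolation=cv2.INTER_CUBIC)]))
```

```text
11.85 [ 0.63389797 -0.17522256  0.29256346] [-1.56659695 -0.00198658 -1.57176924] 0.08034637790073275
```

View pics/w4.png

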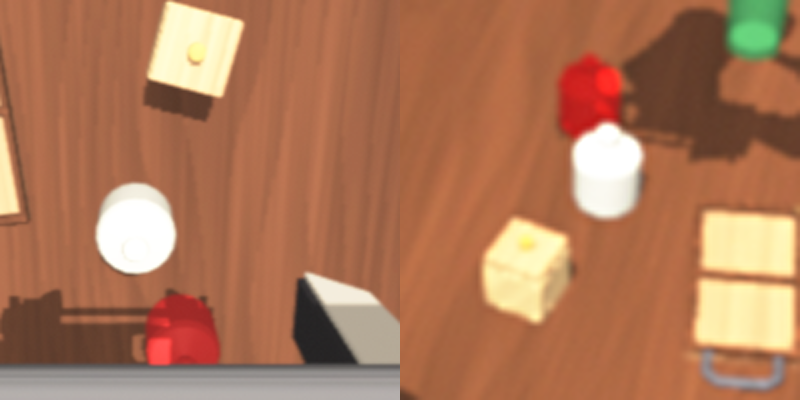

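Run:
```python
from h import *
s=dict(np.load("w4.npz"));c=cam("wrist",s)
f=lambda p,z:cast(c,250+p[0]/2-.25,100+p[1]/2-.25,z)[:2].round(4)
print("knob",f((136,246),.077),"sides z.05",f((96,234),.05),f((176,234),.05),"bottom",f((136,274),.05),"foot back z.006",f((136,184),.006))
print("spice knob",f((197,52),.063))
ts=cam("side")
g=lambda p,z:cast(ts,270+p[0]/4-.4,100+p[1]/4-.4,z)[:2].round(4)
print("side: knob",g((205,130),.077),"spice",g((126,242),.062), "foot nearest bottom", g((205,218),.003))
```

```text
knob [ 0.6348 -0.2516] sides z.05 [ 0.6046 -0.2526] [ 0.6652 -0.2527] bottom [ 0.6349 -0.2856] foot back z.006 [ 0.635  -0.2257]
spice knob [ 0.6756 -0.1179]
side: knob [ 0.6371 -0.258 ] spice [ 0.6755 -0.1178] foot nearest bottom [ 0.6287 -0.2237]
```

Run:
```python
from h import *
c=cams.calibration("wrist");cw=(c,c["T_tool_cam"])
for p in [(0,.011,.0),(0,-.008,0),(0,-.03,0),(0,.011,.0265),(0,.011,.017),(-.0095,.011,.017),(0,-.008,.03),(0,.011,-.046),(0,.011,.046),(0,.03,.03),(0,.011,.065)]:
    print(p,np.round(proj(cw,p),1))
# pot in g1 pose: tool at
T=np.eye(4);T[:3,:3]=Ro.from_euler('xyz',[-1.5671,-.0023,-1.5722]).as_matrix();T[:3,3]=[.6344,-.2561,.0334]
cw2=(c,T@c["T_tool_cam"])
for y in(-.254,-.24): print([np.round(proj(cw2,p)) for p in ([.635,y,.079],[.635,y+.03,.05],[.635,y+.03,.0],[.605,y,.05],[.665,y,.05])])
im=cv2.imread("pics/w4f.png")
```

```text
(0, 0.011, 0.0) [317.7 229.4]
(0, -0.008, 0) [317.7 240.9]
(0, -0.03, 0) [317.6 257.3]
(0, 0.011, 0.0265) [355.4 229.4]
(0, 0.011, 0.017) [341.9 229.4]
(-0.0095, 0.011, 0.017) [342.2 216.7]
(0, -0.008, 0.03) [364.4 241. ]
(0, 0.011, -0.046) [252.1 229.3]
(0, 0.011, 0.046) [383.2 229.4]
(0, 0.03, 0.03) [357.  219.7]
(0, 0.011, 0.065) [410.3 229.5]
[array([319., 268.]), array([319., 197.]), array([318., 177.]), array([270., 244.]), array([368., 244.])]
[array([319., 244.]), array([319., 173.]), array([318., 159.]), array([269., 223.]), array([369., 222.])]
```

Run:
```python
from h import *
im=cv2.imread("pics/w4f.png")
cv2.imwrite("pics/fing.png",cv2.resize(im[200:350,180:460],None,fx=2.8,fy=2.8,interpolation=cv2.INTER_CUBIC))
```

```text
(no output)
```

View pics/fing.png

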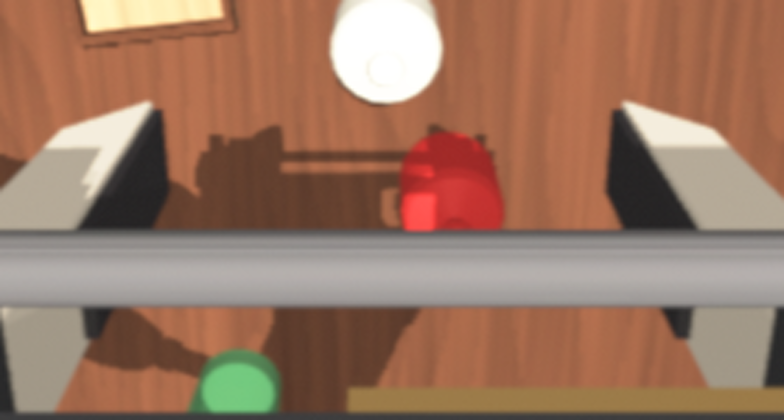

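The finger picture explains it. The open pads are 160 px apart for 92 mm, which puts their depth at 0.173 m. The fingertips are therefore about 39 mm behind the stated position, at tool y ≈ -0.028. That fits the pads closing on the pot's dome and on the caddy's lid (44 mm). From here I'll go lower by that amount, slowly and watching the force.

```bash
python3 - <<'E'
from h import *
from scipy.optimize import least_squares
c=cams.calibration("wrist");cw=(c,c["T_tool_cam"])
for s,uv in ((-1,(237.9,240)),(1,(398,239.5))):
    print([np.round(proj(cw,(-.0095,y,s*.046)),1) for y in(-.02,-.025,-.03,-.035)],uv, [np.round(proj(cw,(.0095,y,s*.046)),1) for y in(-.02,-.025,-.03,-.035)])
E
python3 s.py .635 -.253 .07 -90
```

```text
[array([240.2, 234.8]), array([238.1, 238.3]), array([235.8, 242.1]), array([233.5, 246. ])] (237.9, 240) [array([242.6, 263.3]), array([240.6, 267.5]), array([238.5, 271.9]), array([236.3, 276.5])]
[array([395.1, 235. ]), array([397.2, 238.5]), array([399.4, 242.2]), array([401.8, 246.2])] (398, 239.5) [array([392.6, 263.5]), array([394.6, 267.7]), array([396.7, 272. ]), array([398.9, 276.7])]
t 11.95 pos [ 0.6327 -0.1753  0.2885] yaw [-9.013e+01  4.000e-02 -9.010e+01] open 0.0918 F [-0.  -1.1 -0.9] 
shift [0.0779 0.2185 0.0029] [ 0.13 -0.1  -0.04]
```

Request:
apply_moves(
  plan=[
    [0.03,0.05,0.002,0,0,0,-1],
    [0.06,0.1,0.002,0,0,0,-1],
    [0.078,0.15,0.002,0,0,0,-1],
    [0.078,0.2,0.002,0,0,0,-1],
    [0.078,0.218,0.002,0,0,0,-1],
  ],
)

```text
time: 12.58
tool_pos: [0.6318, -0.2523, 0.0662]
tool_rot: [-1.58, 0.005, -1.573]
contact_force: [0.3, -1.0, 0.0]
opening: 0.0918
```

Request:
apply_moves(
  plan=[
    [0,0.015,0,0,0,0,-1],
    [0,0.03,0,0,0,0,-1],
    [0,0.04,0,0,0,0,-1],
    [0,0.05,0,0,0,0,-1],
    [0,0.055,0,0,0,0,-1],
  ],
)

```text
time: 13.2
tool_pos: [0.6352, -0.2532, 0.0167]
tool_rot: [-1.571, -0.0, -1.572]
contact_force: [0.0, -0.6, 0.7]
opening: 0.092
```

```bash
python3 s.py .635 -.253 -.009 -90
```

```text
t 13.2 pos [ 0.6352 -0.2532  0.0167] yaw [-90.    -0.   -90.08] open 0.092 F [ 0.  -0.6  0.7] 
shift [-0.0002  0.0257 -0.0002] [ 0.   -0.08  0.  ]
```

Request:
apply_moves(
  plan=[
    [0,0.003,0,0,0,0,-1],
    [0,0.006,0,0,0,0,-1],
    [0,0.009,0,0,0,0,-1],
    [0,0.011,0,0,0,0,-1],
    [0,0.012,0,0,0,0,-1],
  ],
)

```text
time: 13.82
tool_pos: [0.6351, -0.2533, 0.0049]
tool_rot: [-1.571, -0.0, -1.572]
contact_force: [-0.1, 0.2, 0.1]
opening: 0.0918
```

Request:
apply_moves(
  plan=[
    [0,0.005,0,0,0,0,-1],
    [0,0.009,0,0,0,0,-1],
    [0,0.012,0,0,0,0,-1],
    [0,0.014,0,0,0,0,-1],
    [0,0.014,0,0,0,0,-1],
  ],
)

```text
time: 14.45
tool_pos: [0.6351, -0.2532, -0.0091]
tool_rot: [-1.571, 0.0, -1.572]
contact_force: [-0.4, 0.2, 0.9]
opening: 0.0917
```

Request:
apply_moves(
  plan=[
    [0,0,0,0,0,0,1],
    [0,0,0,0,0,0,1],
    [0,0,0,0,0,0,1],
    [0,0,0,0,0,0,1],
    [0,0,0,0,0,0,1],
  ],
  squeeze=20,
)

```text
time: 15.08
tool_pos: [0.6351, -0.2533, -0.0089]
tool_rot: [-1.571, -0.0, -1.572]
contact_force: [-0.7, 0.4, 0.2]
opening: 0.0592
```

```bash
python3 s.py .492 .1545 .12 -91.4
```

```text
t 15.07 pos [ 0.6351 -0.2533 -0.0089] yaw [-9.000e+01 -1.000e-02 -9.008e+01] open 0.0592 F [-0.7  0.4  0.2] 
shift [-0.4075 -0.1289 -0.1437] [0.   1.32 0.01]
```

Request:
apply_moves(
  plan=[
    [0,-0.02,0,0,0,0,1],
    [0,-0.06,0,0,0,0,1],
    [0,-0.11,0,0,0,0,1],
    [-0.04,-0.13,-0.015,0,1.3,0,1],
    [-0.1,-0.13,-0.035,0,1.3,0,1],
  ],
)

```text
time: 15.7
tool_pos: [0.6018, -0.1547, 0.1245]
tool_rot: [-1.565, -0.002, -1.598]
contact_force: [0.6, 0.9, -2.9]
opening: 0.0592
```

Request:
apply_moves(
  plan=[
    [-0.05,0,-0.02,0,0,0,1],
    [-0.11,0,-0.04,0,0,0,1],
    [-0.17,0,-0.06,0,0,0,1],
    [-0.23,0,-0.08,0,0,0,1],
    [-0.28,0,-0.1,0,0,0,1],
  ],
)

```text
time: 16.32
tool_pos: [0.5068, 0.1305, 0.1224]
tool_rot: [-1.569, 0.0, -1.595]
contact_force: [0.9, -0.4, -2.6]
opening: 0.0593
```

```bash
python3 s.py .492 .1545 -.001 -91.4
```

```text
t 16.32 pos [0.5068 0.1305 0.1224] yaw [-8.988e+01  2.000e-02 -9.136e+01] open 0.0593 F [ 0.9 -0.4 -2.6] 
shift [-0.0236  0.1234 -0.0157] [-0.12  0.04 -0.02]
```

Request:
apply_moves(
  plan=[
    [-0.024,0.01,-0.0155,0,0,0,1],
    [-0.024,0.05,-0.0155,0,0,0,1],
    [-0.024,0.09,-0.0155,0,0,0,1],
    [-0.024,0.11,-0.0155,0,0,0,1],
    [-0.024,0.12,-0.0155,0,0,0,1],
  ],
)

```text
time: 16.95
tool_pos: [0.4924, 0.1528, 0.0009]
tool_rot: [-1.571, -0.0, -1.595]
contact_force: [1.0, -0.1, -1.2]
opening: 0.0588
```

Request:
apply_moves(
  plan=[
    [0,0.001,0,0,0,0,1],
    [0,0.002,0,0,0,0,1],
    [0,0.003,0,0,0,0,1],
    [0,0.004,0,0,0,0,1],
    [0,0.004,0,0,0,0,1],
  ],
)

```text
time: 17.58
tool_pos: [0.4925, 0.1528, -0.0029]
tool_rot: [-1.571, -0.0, -1.595]
contact_force: [-0.7, 0.3, -2.4]
opening: 0.0592
```

Request:
apply_moves(
  plan=[
    [0,0.0005,0,0,0,0,1],
    [0,0.001,0,0,0,0,1],
    [0,0.0015,0,0,0,0,1],
    [0,0.0015,0,0,0,0,1],
    [0,0.0015,0,0,0,0,1],
  ],
)

```text
time: 18.2
tool_pos: [0.4925, 0.1528, -0.0039]
tool_rot: [-1.57, -0.0, -1.595]
contact_force: [-1.8, -1.3, 6.3]
opening: 0.0598
```

Request:
apply_moves(
  plan=[
    [0,0,0,0,0,0,-1],
    [0,0,0,0,0,0,-1],
    [0,0,0,0,0,0,-1],
    [0,-0.03,0,0,0,0,-1],
    [0,-0.09,0,0,0,0,-1],
  ],
)

```text
time: 18.82
tool_pos: [0.4907, 0.1525, 0.0845]
tool_rot: [-1.576, -0.001, -1.595]
contact_force: [1.1, 0.7, -0.5]
opening: 0.0915
```

Request:
apply_moves(
  plan=[
    [0,-0.03,0,0,0,0,-1],
    [0,-0.04,0.04,0,-5,0,-1],
    [0.01,-0.04,0.1,0,-9,0,-1],
    [0.02,-0.04,0.15,0,-9,0,-1],
    [0.02,-0.04,0.16,0,-9,0,-1],
  ],
)

```text
time: 19.45
tool_pos: [0.6539, 0.1277, 0.1243]
tool_rot: [-1.571, -0.0, -1.44]
contact_force: [-0.8, 0.7, -1.6]
opening: 0.0916
```

```bash
python3 s.py .660 .122 .004 -82
```

```text
t 19.45 pos [0.6539 0.1277 0.1243] yaw [-9.000e+01 -2.000e-02 -8.249e+01] open 0.0916 F [-0.8  0.7 -1.6] 
shift [0.0064 0.1203 0.0053] [ 0.   -0.49  0.02]
```

Request:
apply_moves(
  plan=[
    [0.0065,0.01,0.0055,0,-0.5,0,-1],
    [0.0065,0.05,0.0055,0,-0.5,0,-1],
    [0.0065,0.09,0.0055,0,-0.5,0,-1],
    [0.0065,0.12,0.0055,0,-0.5,0,-1],
    [0.0065,0.12,0.0055,0,-0.5,0,-1],
  ],
)

```text
time: 20.08
tool_pos: [0.6548, 0.1234, 0.0027]
tool_rot: [-1.578, 0.0, -1.428]
contact_force: [-0.5, -0.1, -0.5]
opening: 0.092
```

Request:
apply_moves(
  plan=[
    [0,0,0,0,0,0,1],
    [0,0,0,0,0,0,1],
    [0,0,0,0,0,0,1],
    [0,0,0,0,0,0,1],
    [0,0,0,0,0,0,1],
  ],
  squeeze=15,
)

```text
time: 20.7
tool_pos: [0.6587, 0.1233, 0.0063]
tool_rot: [-1.569, -0.0, -1.429]
contact_force: [0.3, -0.9, 4.1]
opening: 0.0585
```

```bash
python3 s.py .490 .0655 .134 -91.4
```

```text
t 20.7 pos [0.6587 0.1233 0.0063] yaw [-8.992e+01 -1.000e-02 -8.188e+01] open 0.0585 F [ 0.3 -0.9  4.1] 
shift [ 0.0334 -0.1279 -0.175 ] [-0.08  9.52  0.  ]
```

Request:
apply_moves(
  plan=[
    [0,-0.02,0,0,0,0,1],
    [0,-0.06,0,0,0,0,1],
    [0,-0.1,0,0,0,0,1],
    [0,-0.13,-0.02,0,3,0,1],
    [0.01,-0.13,-0.06,0,9.5,0,1],
  ],
)

```text
time: 21.32
tool_pos: [0.6016, 0.1052, 0.1378]
tool_rot: [-1.565, 0.0, -1.597]
contact_force: [0.2, -1.6, -2.1]
opening: 0.0585
```

```bash
python3 s.py .490 .0655 .13 -91.4
```

```text
t 21.32 pos [0.6016 0.1052 0.1378] yaw [-8.968e+01  3.000e-02 -9.151e+01] open 0.0585 F [ 0.2 -1.6 -2.1] 
shift [ 0.0426  0.0072 -0.1106] [-0.32 -0.11 -0.03]
```

Request:
apply_moves(
  plan=[
    [0.02,0,-0.05,0,0,0,1],
    [0.04,0,-0.1,0,0,0,1],
    [0.042,0,-0.11,0,0,0,1],
    [0.042,0.04,-0.11,0,0,0,1],
    [0.042,0.08,-0.11,0,0,0,1],
  ],
)

```text
time: 21.95
tool_pos: [0.4905, 0.0656, 0.0552]
tool_rot: [-1.568, 0.0, -1.595]
contact_force: [0.4, -0.6, -1.3]
opening: 0.0584
```

```bash
python3 s.py .490 .065 .011 -91.4
```

```text
t 21.95 pos [0.4905 0.0656 0.0552] yaw [-89.83   0.   -91.39] open 0.0584 F [ 0.4 -0.6 -1.3] 
shift [ 0.0006  0.0442 -0.0007] [-0.17  0.01 -0.  ]
```

Request:
apply_moves(
  plan=[
    [0,0.02,0,0,0,0,1],
    [0,0.033,0,0,0,0,1],
    [0,0.038,0,0,0,0,1],
    [0,0.041,0,0,0,0,1],
    [0,0.042,0,0,0,0,1],
  ],
)

```text
time: 22.58
tool_pos: [0.4897, 0.0655, 0.0139]
tool_rot: [-1.57, -0.0, -1.595]
contact_force: [0.5, -0.0, -2.5]
opening: 0.0586
```

Request:
apply_moves(
  plan=[
    [0,0.0005,0,0,0,0,1],
    [0,0.001,0,0,0,0,1],
    [0,0.0015,0,0,0,0,1],
    [0,0.002,0,0,0,0,1],
    [0,0.002,0,0,0,0,1],
  ],
)

```text
time: 23.2
tool_pos: [0.4892, 0.0655, 0.0115]
tool_rot: [-1.571, -0.0, -1.595]
contact_force: [-0.0, 0.7, -0.4]
opening: 0.0588
```

Request:
apply_moves(
  plan=[
    [0,0.0005,0,0,0,0,1],
    [0,0.001,0,0,0,0,1],
    [0,0.001,0,0,0,0,1],
    [0,0.001,0,0,0,0,1],
    [0,0.001,0,0,0,0,1],
  ],
)

```text
time: 23.82
tool_pos: [0.4895, 0.0656, 0.0112]
tool_rot: [-1.57, -0.0, -1.595]
contact_force: [-1.3, -0.2, 6.1]
opening: 0.0588
```

Request:
apply_moves(
  plan=[
    [0,0,0,0,0,0,-1],
    [0,0,0,0,0,0,-1],
    [0,0,0,0,0,0,-1],
    [0,-0.03,0,0,0,0,-1],
    [0,-0.09,0,0,0,0,-1],
  ],
)

```text
time: 24.45
tool_pos: [0.4874, 0.0655, 0.0996]
tool_rot: [-1.577, -0.0, -1.595]
contact_force: [0.9, 0.5, 0.8]
opening: 0.0918
```

Request:
apply_moves(
  plan=[
    [0.01,-0.02,0.01,0,2,0,-1],
    [0.05,-0.02,0.05,0,6,0,-1],
    [0.09,-0.02,0.09,0,11.8,0,-1],
    [0.13,-0.02,0.13,0,11.8,0,-1],
    [0.17,-0.02,0.17,0,11.8,0,-1],
  ],
)

```text
time: 25.08
tool_pos: [0.6561, -0.1099, 0.1203]
tool_rot: [-1.571, 0.0, -1.801]
contact_force: [0.3, -0.3, 0.1]
opening: 0.0916
```

```bash
python3 s.py .6755 -.1175 -.013 -103.2
```

```text
t 25.07 pos [ 0.6561 -0.1099  0.1203] yaw [ -90.01    0.   -103.19] open 0.0916 F [ 0.3 -0.3  0.1] 
shift [0.003  0.1333 0.0207] [ 0.01  0.01 -0.  ]
```

Request:
apply_moves(
  plan=[
    [0.003,0.01,0.0205,0,0,0,-1],
    [0.003,0.05,0.0205,0,0,0,-1],
    [0.003,0.1,0.0205,0,0,0,-1],
    [0.003,0.125,0.0205,0,0,0,-1],
    [0.003,0.133,0.0205,0,0,0,-1],
  ],
)

```text
time: 25.7
tool_pos: [0.673, -0.1158, -0.0149]
tool_rot: [-1.575, 0.0, -1.801]
contact_force: [0.9, -0.4, 1.0]
opening: 0.0918
```

Request:
apply_moves(
  plan=[
    [0,0,0,0,0,0,1],
    [0,0,0,0,0,0,1],
    [0,0,0,0,0,0,1],
    [0,0,0,0,0,0,1],
    [0,0,0,0,0,0,1],
  ],
  squeeze=15,
)

```text
time: 26.32
tool_pos: [0.675, -0.1163, -0.0116]
tool_rot: [-1.569, -0.0, -1.801]
contact_force: [-0.5, -0.0, 3.8]
opening: 0.0537
```

```bash
python3 s.py .4865 -.1265 .087 -84
```

```text
t 26.32 pos [ 0.675  -0.1163 -0.0116] yaw [-8.9900e+01 -1.0000e-02 -1.0318e+02] open 0.0537 F [-0.5 -0.   3.8] 
shift [ 0.0529 -0.0989 -0.181 ] [ -0.1  -19.18   0.02]
```

Request:
apply_moves(
  plan=[
    [0,-0.02,0,0,0,0,1],
    [0,-0.06,0,0,0,0,1],
    [0,-0.1,0,0,0,0,1],
    [0.015,-0.1,-0.05,0,-9,0,1],
    [0.03,-0.1,-0.1,0,-19,0,1],
  ],
)

```text
time: 26.95
tool_pos: [0.5692, -0.1226, 0.089]
tool_rot: [-1.569, -0.001, -1.463]
contact_force: [-0.6, -0.2, -1.9]
opening: 0.0542
```

```bash
python3 s.py .4865 -.1265 .088 -84
```

```text
t 26.95 pos [ 0.5692 -0.1226  0.089 ] yaw [-8.990e+01 -6.000e-02 -8.383e+01] open 0.0542 F [-0.6 -0.2 -1.9] 
shift [-0.005   0.0009 -0.0827] [-0.1   0.17  0.06]
```

Request:
apply_moves(
  plan=[
    [-0.003,0,-0.05,0,0,0,1],
    [-0.005,0,-0.083,0,0,0,1],
    [-0.005,0.04,-0.083,0,0,0,1],
    [-0.005,0.075,-0.083,0,0,0,1],
    [-0.005,0.088,-0.083,0,0,0,1],
  ],
)

```text
time: 27.58
tool_pos: [0.4863, -0.1257, -0.0011]
tool_rot: [-1.573, 0.001, -1.469]
contact_force: [0.8, 0.5, -1.4]
opening: 0.0539
```

Request:
apply_moves(
  plan=[
    [0,0.001,0,0,0,0,1],
    [0,0.002,0,0,0,0,1],
    [0,0.003,0,0,0,0,1],
    [0,0.004,0,0,0,0,1],
    [0,0.005,0,0,0,0,1],
  ],
)

```text
time: 28.2
tool_pos: [0.4872, -0.126, -0.0052]
tool_rot: [-1.57, -0.0, -1.469]
contact_force: [-0.2, 0.2, -1.5]
opening: 0.0539
```

```bash
python3 s.py .4865 -.1265 -.007 -84
```

```text
t 28.2 pos [ 0.4872 -0.126  -0.0052] yaw [-8.998e+01 -2.000e-02 -8.418e+01] open 0.0539 F [-0.2  0.2 -1.5] 
shift [ 0.0004  0.0018 -0.0007] [-0.02 -0.18  0.02]
```

Request:
apply_moves(
  plan=[
    [0,0.001,0,0,0,0,1],
    [0,0.0015,0,0,0,0,1],
    [0,0.002,0,0,0,0,1],
    [0,0.002,0,0,0,0,1],
    [0,0.002,0,0,0,0,1],
  ],
)

```text
time: 28.82
tool_pos: [0.487, -0.126, -0.0067]
tool_rot: [-1.571, -0.0, -1.469]
contact_force: [-3.9, 1.4, 8.8]
opening: 0.0536
```

Request:
apply_moves(
  plan=[
    [0,0,0,0,0,0,-1],
    [0,0,0,0,0,0,-1],
    [0,0,0,0,0,0,-1],
    [0,-0.03,0,0,0,0,-1],
    [0,-0.09,0,0,0,0,-1],
  ],
)

```text
time: 29.45
tool_pos: [0.4854, -0.1253, 0.0815]
tool_rot: [-1.576, 0.003, -1.469]
contact_force: [1.0, -0.1, 0.9]
opening: 0.0911
```

Request:
apply_moves(
  plan=[
    [0,-0.04,0,0,0,0,-1],
    [-0.05,-0.05,0.02,0,-10,0,-1],
    [-0.1,-0.05,0.04,0,-20,0,-1],
    [-0.15,-0.05,0.06,0,-30,0,-1],
    [-0.2,-0.05,0.08,0,-40,0,-1],
  ],
)

```text
time: 30.08
tool_pos: [0.5467, 0.0828, 0.1325]
tool_rot: [-1.571, -0.0, -0.765]
contact_force: [1.5, -0.6, 0.2]
opening: 0.0917
```

```bash
python3 s.py .657 .247 .1 -40
```

```text
t 30.07 pos [0.5467 0.0828 0.1325] yaw [-9.000e+01 -2.000e-02 -4.386e+01] open 0.0917 F [ 1.5 -0.6  0.2] 
shift [-0.0343  0.0325  0.1949] [ 0.   -3.86  0.02]
```

Request:
apply_moves(
  plan=[
    [-0.01,0,0.06,0,-3.9,0,-1],
    [-0.02,0,0.12,0,-3.9,0,-1],
    [-0.0343,0,0.17,0,-3.9,0,-1],
    [-0.0343,0.03,0.195,0,-3.9,0,-1],
    [-0.0343,0.03,0.195,0,-3.9,0,-1],
  ],
)

```text
time: 30.7
tool_pos: [0.6561, 0.2458, 0.0985]
tool_rot: [-1.576, 0.004, -0.701]
contact_force: [-0.8, 0.6, -0.8]
opening: 0.0918
```

```bash
python3 s.py .657 .247 -.010 -40
python3 - <<'E'
from h import *
s=robot.observe();im=cams.read_camera("wrist");cv2.imwrite("pics/w5.png",im)
print(s["tool_pos"],s["tool_rot"],np.round(proj(cam("wrist",s),[.657,.247,.055])))
H,S,V=cv2.split(cv2.cvtColor(im,cv2.COLOR_BGR2HSV))
E
```

```text
t 30.7 pos [0.6561 0.2458 0.0985] yaw [-90.3    0.21 -40.18] open 0.0918 F [-0.8  0.6 -0.8] 
shift [0.0003 0.1085 0.0021] [ 0.3  -0.18 -0.21]
[0.65608103 0.24577685 0.09846764] [-1.57600384  0.00368822 -0.70121302] [320. 214.]
```

View pics/w5.png

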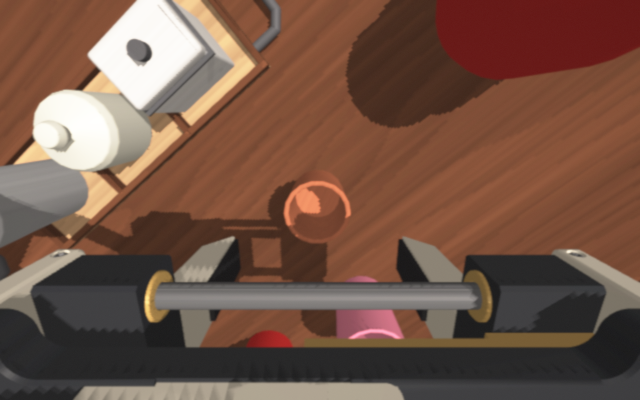

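The cup's rim centre is at (318,211), against the predicted (320,214). The caddy and pot stand upright in their compartments. Descending.

Request:
apply_moves(
  plan=[
    [0,0.03,0,0,0,0,-1],
    [0,0.07,0,0,0,0,-1],
    [0,0.095,0,0,0,0,-1],
    [0,0.108,0,0,0,0,-1],
    [0,0.108,0,0,0,0,-1],
  ],
)

```text
time: 31.38
tool_pos: [0.6577, 0.2441, -0.005]
tool_rot: [-1.571, -0.0, -0.704]
contact_force: [-0.7, 0.6, -0.5]
opening: 0.0919
```

Request:
apply_moves(
  plan=[
    [0,0,0,0,0,0,1],
    [0,0,0,0,0,0,1],
    [0,0,0,0,0,0,1],
    [0,0,0,0,0,0,1],
    [0,0,0,0,0,0,1],
  ],
  squeeze=12,
)

```text
time: 32.0
tool_pos: [0.6577, 0.2449, -0.0053]
tool_rot: [-1.571, -0.0, -0.703]
contact_force: [-0.6, -1.4, 0.8]
opening: 0.0537
```

Request:
apply_moves(
  plan=[
    [0,-0.02,0,0,0,0,1],
    [0,-0.06,0,0,0,0,1],
    [0,-0.11,0,0,0,0,1],
    [0,-0.14,0,0,0,0,1],
    [0,-0.14,0,0,0,0,1],
  ],
)

```text
time: 32.62
tool_pos: [0.6595, 0.2454, 0.1391]
tool_rot: [-1.565, -0.004, -0.703]
contact_force: [0.1, 0.8, -1.4]
opening: 0.0539
```

```bash
python3 s.py .496 -.2145 .13 -84
```

```text
t 32.62 pos [0.6595 0.2454 0.1391] yaw [-89.65  -0.26 -40.28] open 0.0539 F [ 0.1  0.8 -1.4] 
shift [ 0.1725  0.0071 -0.4566] [-0.43 43.72  0.11]
```

Request:
apply_moves(
  plan=[
    [0.02,0,-0.055,0,5,0,1],
    [0.04,0,-0.11,0,14,0,1],
    [0.06,0,-0.165,0,23,0,1],
    [0.08,0,-0.22,0,32,0,1],
    [0.1,0,-0.275,0,42,0,1],
  ],
)

```text
time: 33.25
tool_pos: [0.5545, -0.031, 0.1335]
tool_rot: [-1.573, 0.0, -1.441]
contact_force: [1.6, 0.5, 0.3]
opening: 0.0536
```

```bash
python3 s.py .496 -.2145 .135 -84
```

```text
t 33.25 pos [ 0.5545 -0.031   0.1335] yaw [-9.011e+01  3.000e-02 -8.259e+01] open 0.0536 F [1.6 0.5 0.3] 
shift [ 0.1744 -0.0014 -0.0816] [ 0.11  1.41 -0.03]
```

Request:
apply_moves(
  plan=[
    [0.055,0,-0.025,0,1.4,0,1],
    [0.11,0,-0.05,0,1.4,0,1],
    [0.155,0,-0.072,0,1.4,0,1],
    [0.1745,0,-0.0815,0,1.4,0,1],
    [0.1745,0.02,-0.0815,0,1.4,0,1],
  ],
)

```text
time: 33.88
tool_pos: [0.4984, -0.2156, 0.1145]
tool_rot: [-1.57, -0.001, -1.464]
contact_force: [-1.1, -0.2, -1.2]
opening: 0.0535
```

Request:
apply_moves(
  plan=[
    [0,0.03,0,0,0,0,1],
    [0,0.06,0,0,0,0,1],
    [0,0.085,0,0,0,0,1],
    [0,0.1,0,0,0,0,1],
    [0,0.105,0,0,0,0,1],
  ],
)

```text
time: 34.5
tool_pos: [0.4982, -0.2131, 0.0085]
tool_rot: [-1.572, 0.001, -1.461]
contact_force: [-0.5, -0.3, -1.7]
opening: 0.0536
```

```bash
python3 s.py .496 -.2145 -.001 -84
```

```text
t 34.5 pos [ 0.4982 -0.2131  0.0085] yaw [-9.009e+01  6.000e-02 -8.368e+01] open 0.0536 F [-0.5 -0.3 -1.7] 
shift [ 0.0012  0.0095 -0.0023] [ 0.09  0.32 -0.06]
```

Request:
apply_moves(
  plan=[
    [0.001,0.003,-0.002,0,0,0,1],
    [0.001,0.005,-0.002,0,0,0,1],
    [0.001,0.006,-0.002,0,0,0,1],
    [0.001,0.007,-0.002,0,0,0,1],
    [0.001,0.008,-0.002,0,0,0,1],
  ],
)

```text
time: 35.12
tool_pos: [0.4971, -0.2147, 0.0017]
tool_rot: [-1.57, -0.0, -1.461]
contact_force: [-0.6, -0.0, -0.9]
opening: 0.0535
```

Request:
apply_moves(
  plan=[
    [0,0.0005,0,0,0,0,1],
    [0,0.001,0,0,0,0,1],
    [0,0.001,0,0,0,0,1],
    [0,0.001,0,0,0,0,1],
    [0,0.001,0,0,0,0,1],
  ],
)

```text
time: 35.75
tool_pos: [0.4969, -0.2147, 0.0006]
tool_rot: [-1.571, -0.0, -1.461]
contact_force: [0.1, 0.0, -0.7]
opening: 0.0536
```

Request:
apply_moves(
  plan=[
    [0,0.0005,0,0,0,0,1],
    [0,0.001,0,0,0,0,1],
    [0,0.0015,0,0,0,0,1],
    [0,0.0015,0,0,0,0,1],
    [0,0.0015,0,0,0,0,1],
  ],
)

```text
time: 36.38
tool_pos: [0.497, -0.2147, -0.0004]
tool_rot: [-1.571, -0.0, -1.461]
contact_force: [-2.2, 0.9, 5.7]
opening: 0.0534
```

Contact made. Release, rise, then check all five.

Request:
apply_moves(
  plan=[
    [0,0,0,0,0,0,-1],
    [0,0,0,0,0,0,-1],
    [0,0,0,0,0,0,-1],
    [0,-0.03,0,0,0,0,-1],
    [0,-0.09,0,0,0,0,-1],
  ],
)

```text
time: 37.0
tool_pos: [0.4954, -0.2138, 0.0878]
tool_rot: [-1.575, 0.004, -1.461]
contact_force: [1.0, -0.7, 0.0]
opening: 0.0914
```

Request:
apply_moves(
  plan=[
    [0,-0.06,0,0,0,0,-1],
    [-0.05,-0.12,0,0,0,0,-1],
    [-0.1,-0.16,0,0,0,0,-1],
    [-0.14,-0.21,0,0,0,0,-1],
    [-0.18,-0.26,0,0,0,0,-1],
  ],
)

```text
time: 37.62
tool_pos: [0.4779, -0.0467, 0.3352]
tool_rot: [-1.571, -0.0, -1.461]
contact_force: [1.1, -0.9, -0.0]
opening: 0.0919
```

Request:
apply_moves(
  plan=[
    [-0.06,0,0,0,0,0,-1],
    [-0.1,0,0,0,0,0,-1],
    [-0.12,0,0,0,0,0,-1],
    [-0.12,0,0,0,0,0,-1],
    [-0.12,0,0,0,0,0,-1],
  ],
)

```text
time: 38.25
tool_pos: [0.4654, 0.0705, 0.3336]
tool_rot: [-1.571, -0.0, -1.461]
contact_force: [1.1, 0.0, 0.9]
opening: 0.0917
```

Run:
```python
from h import *
st=robot.observe();im=cams.read_camera("wrist");t=cams.read_camera("side");p=cams.read_camera("top")
print(st["time"],st["tool_pos"],st["contact_force"])
a=im[0:260,210:510];a=cv2.resize(a,(400,347))
b=cv2.resize(t[70:400,200:400],(364,600))
d=cv2.resize(p[120:280,140:480],(400,188))
cv2.imwrite("pics/fin.png",np.hstack([np.vstack([a,d,np.zeros((65,400,3),np.uint8)]),b]))
```

```text
38.25 [0.4653977  0.07054836 0.33359857] [1.13250219 0.01380226 0.86139681]
```

View pics/fin.png

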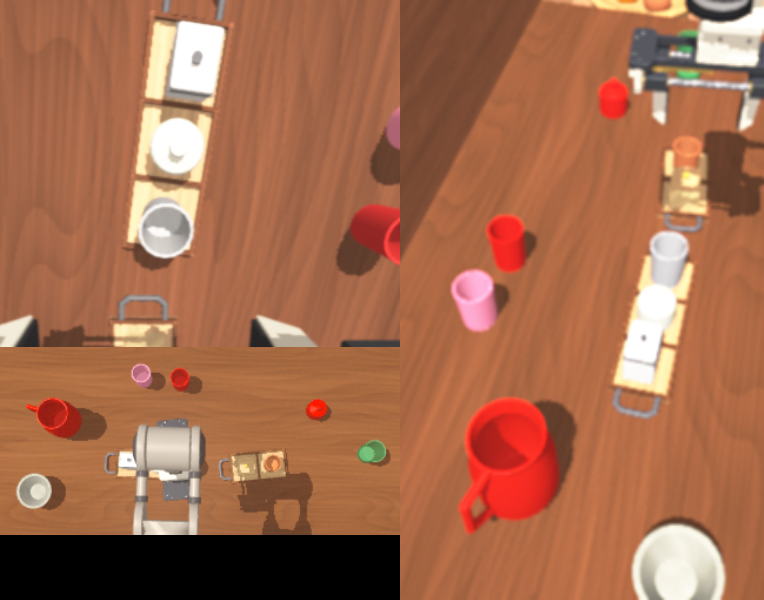

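Run:
```python
from h import *
st=robot.observe();im=cams.read_camera("wrist");c=cam("wrist",st)
f=lambda p,z:cast(c,210+p[0]*.75-.1,p[1]*.75-.1,z)[:2].round(4)
print("stub",f((197,58),.085),"salt knob",f((178,149),.082),"steel rim",f((165,231),.09))
print("tray corners",[f(p,.014) for p in((160,14),(234,24),(130,247))])
cv2.imwrite("pics/cad.png",cv2.resize(im[0:90,300:400],(800,600) if 0 else (660,594),interpolation=cv2.INTER_CUBIC))
```

```text
stub [0.4992 0.2351] salt knob [0.4926 0.1491] steel rim [0.4894 0.0629]
tray corners [array([0.4593, 0.2873]), array([0.5418, 0.2867]), array([0.4528, 0.0211])]
```

View pics/cad.png

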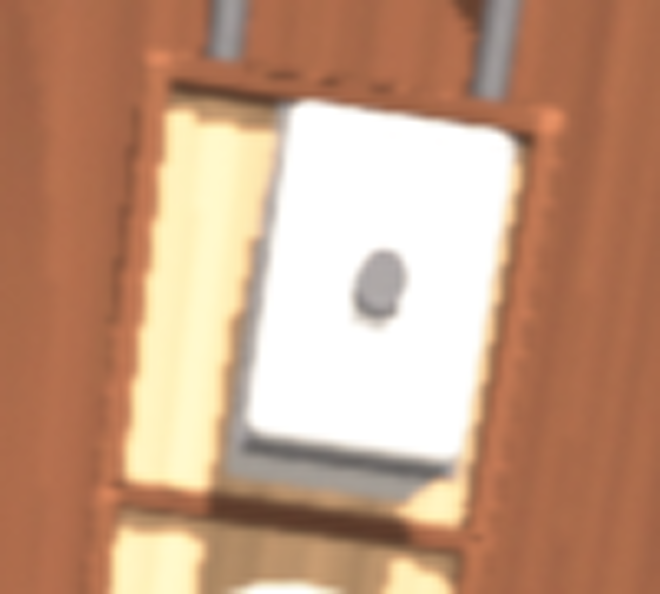

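Run:
```python
from h import *
t=cams.read_camera("side");p=cams.read_camera("top")
a=cv2.resize(t[140:210,325:395],(390,390),interpolation=cv2.INTER_CUBIC);b=cv2.resize(p[190:250,320:400],(400,300),interpolation=cv2.INTER_CUBIC)
b=np.vstack([b,np.zeros((90,400,3),np.uint8)])
cv2.imwrite("pics/sh.png",cv2.convertScaleAbs(np.hstack([a,b]),alpha=1.3))
```

```text
(no output)
```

View pics/sh.png

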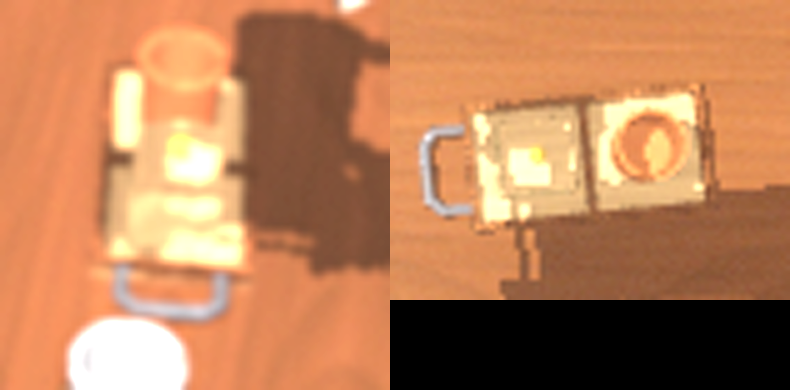

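Both stand inside their compartments in the short tray, the box next to the handle and the cup in the other. Handing in.

```bash
python3 -c "
from cell import robot
print(robot.hand_in())"
```

```text
the job is handed in; nothing more can be done
None
```

Both trays are made up and the job is handed in, at about 38 s on the robot's clock.
- **Long tray:** the caddy is next to the handle, the salt pot is in the middle and the steel tumbler is at the far end.
- **Short tray:** the spice box is next to the handle and the clay cup is in the other compartment.

I placed them in the order asked. Each was lowered until the tray floor took about 6–11 N, then released.

**Fingertips off the description:** the wrist picture put the fingertips about 38 mm behind the stated position. As a result:
- The caddy was held by its lid, at 44 mm. It was set down level.
- The first grasp on the salt pot slipped up its dome, with up to 23 N on the wrist. I let go, saw the pot still upright, and took it again lower by its straight sides.
- I corrected every grasp after that for the offset.

**Last checks:** the closing pictures show all five upright inside their compartments. The three in the long tray measured within about 7 mm of their compartment centres. The two in the short tray were only judged by eye, in small and partly shadowed views. The jug, mortar, glass tumbler and look-alikes appear where they were; I did not re-measure them.

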